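# Bring the tipping stand with the top-heavy stock jar to the filling place

## Robot

A 6-joint arm with a two-finger parallel gripper is mounted at the origin on the work surface. World frame = base frame: x ahead of the robot, y to its left, z up, the work surface at z = 0. Lengths are in m, angles in rad, forces in N, time in s.
With the tool pointing down it reaches from about 0.35 to 0.95 m from the base axis. Payload 17.4 kg.
Tool frame: the origin (TCP) lies midway between the tips of the shut fingers; the grasp point (between the pads) lies 19 mm behind it; z points along the fingers, y is the line along which they close (so a half turn about z gives the same grasp; the last joint's range is limited). The gripper opens to 93 mm and grips with 3 to 60 N. Pads are 15 mm wide; open, the fingers measure 128 mm over their backs; the gripper's body (75 mm by 188 mm) begins 65 mm behind the grasp point.
Start: joints at [-1.3, 0.116, 1.442, -0, 1.584, -0.038], TCP at [0.205, -0.643, 0.219] pointing down, gripper open.
Joint ranges: [-2.83, 2.83], [-0.83, 2.19], [0.07, 2.5], [-1.14, 4.28], [0.01, 3], [-2.97, 2.97]. Speed limits (rad/s): [1.89, 1.89, 2.22, 3.14, 3.14, 3.14].

## Interface

Orientations are given as a unit quaternion [w, x, y, z].
In Python, from plant import r, viewer, close_job gives the robot as it stands. The module is installed in compiled form; this text tells all that it offers.
- The arm moves only by the tool drive_tool, never from a script. Its argument "increments" is a list of rows, each a list of 7 numbers: the opening, from 0 (shut) to 1 (fully open), then the shift along the tool's x, y, z in units of 0.03 m (1.0 is 0.03 m), then the turn, a rotation vector about the tool's x, y, z in units of 1.5 rad (1.0 is 1.5 rad). In form: [[grip, x, y, z, wx, wy, wz], ...]. A call has 1 to 12 rows; each row shifts and turns the commanded pose from where the row before left it, along the tool's axes as they then stand; what a row does not reach is not made up. A row lasts 1/12 s, in which the tool goes at most 41.7 mm and 7.16 degrees, less where a joint would pass 70% of its speed; a pose out of reach is approached as far as the arm can. A call with a number of a shift or a turn outside -1 to 1 is refused whole. A call with a gripper value outside its range is refused whole. The fingers move at their own pace and stop on an object; the grip force is fixed at half the most. Time passes only in rows, so rows that do not move let the fingers close. It gives the time, the measured TCP pose, the force, the opening and the grip force at its end, in the units of the state.
- r.observe(): the state, without advancing time (a new reading comes with each control period).
- viewer.camera(name): name is "side" or "top" or "wrist"; returns a dict with "pixels" (420x560x3 uint8, blue, green, red), "camera_matrix" (3x3 intrinsics, pixels), "origin" and "rotation" of the camera in the world. Camera axes: x right, y down, z forward; pixel columns grow to the right and rows downward; lengths in m; the calibration is good to about 2 mm. A picture is of the moment at which its call begins. There is no depth.
- close_job(): hands the job in; it is judged then, once.
The state is a dict: "t": time; "joint_positions": joint angles; "qvel": joint speeds; "tau": joint torques, N m; "ee_pos": TCP position; "eef_rot": TCP orientation; "wrist_force": force on the tool from outside, world axes, zero at the start; "wrist_torque": the same for the moment, N m; "opening": finger opening in m; "grip_force": force on a finger pad.
Only numpy, scipy, OpenCV 4.12 (cv2) and the standard library are available. Lean on these libraries where they do the work, as an engineer would, in place of code of your own. Each camera call takes 0.05 s, during which the arm holds its last target. There are 200 camera calls.

## Task

Bring the tipping stand with its full, top-heavy stock jar to the filling place. Pick it up by its carrying bar without touching the jar, right the jar near where it stands by moving the stand, keep it balanced there off both stops for about four seconds, then carry it across upright, never letting it lean far over again. Set the stand down gently, flat on the round plate with the jar's foot in the collar, let go, and disturb nothing else on the bench.

Things in the scene. Friction and masses are not known exactly. Their poses are not given: they have to be found in the camera images.
- tipper: Loose steel tipping stand, 160 x 160 x 270 mm, 0.35 kg +-15 %: two feet (bars along its x, 160 long, 14 high, at y +-72 mm) tied by low cross bars at x +-74, two uprights at y +-68, and across their tops a carrying bar with a grip block. Origin: centre of the underside, level with the soles; z up, y along carrying bar and trunnion axis, x where the jar leans at positive joint values.
- tipper_grip (a point): Centre of the black flat-sided grip block on the carrying bar: 24 mm thick (x) x 90 long (y) x 30 high, 255 mm above the tipper's origin; axes as the tipper. Take it from above, fingers closing along the tipper's x; grip 25 to 50 N. Between its underside and the cap of the upright jar are 31 mm.
- trunnion (a point): Point on the trunnion (hinge) axis of the jar, midway between the uprights, 93 mm above the tipper's origin; axes as the tipper.
- jar_lean (a joint): Jar's lean in the stand, rad, about the tipper's y: 0 in line with the uprights, + top towards tipper +x, stops at +-0.36; starts on the + stop. Jar 0.55 kg +-20 %, centre of mass 7.6 mm ABOVE the trunnions, inertia about them 0.0015 kg m2, damping 0.024 N m s/rad, no spring or dry friction: left alone the lean from vertical grows e-fold per 0.65 s. Held up only by tilting or moving the stand.
- jar: The stock jar in its trunnion band, part of the stand; not to be touched by the robot. Origin on the trunnion axis at the jar's centre line, z up along the jar's axis, y along the trunnions. Capped blue glass jar 190 mm tall, body diameter 74, cap 45, foot 60 (widening to 74 at 20 mm up). Its underside is 74 mm below the origin.
- jar_foot (a point): Centre of the jar's underside, 74 mm below the trunnions along the jar's axis, moves with the jar; z up along that axis. When the jar is upright in a level stand it lies 19 mm above the level of the soles.
- dock: The filling place: fixed round aluminium plate, diameter 240 mm, 5 mm thick, on the bench, with a steel collar standing at its centre. Origin: centre of the plate's underside; z up. The tipper stands on this plate at any yaw, a foot on each side of the collar.
- collar (a point): Centre of the collar's mouth, 35 mm above the bench. Collar: inner diameter 68 mm up to 20 mm above the plate, flaring to 90 at the mouth (30 mm above the plate); outer diameter 100 at the mouth. When the tipper stands on the plate with the jar upright, the jar's foot is 11 mm inside the collar, which then keeps the jar up; a leaning jar fouls the rim.
- dropper0: Bystander, leave it alone: a blue dropper bottle, diameter 38 mm, 120 mm tall, standing. Origin: middle of its underside.
- dropper1: Bystander, leave it alone: another such dropper bottle. Origin: middle of its underside.
- dropper2: Bystander, leave it alone: another such dropper bottle. Origin: middle of its underside.
- capdish: Bystander, leave it alone: a steel dish of black caps, diameter 84 mm, 26 mm high. Origin: middle of its underside.
- wrench: Bystander, leave it alone: a wrench 150 mm long, lying. Origin: on its underside; it lies along its x.
- labelroll: Bystander, leave it alone: a roll of labels lying flat, diameter 90 mm, 36 mm high. Origin: middle of its underside.
- beaker: Bystander, leave it alone: a steel beaker, diameter 72 mm, 85 mm tall. Origin: middle of its underside.
Mind the look-alikes: they are no part of the job. Of the things shaped like the dock, the aluminium one is meant.

How it is judged:
On the way:
1. the stand is held clear of the bench near where it stood (within 0.25 m), the jar balanced: within 0.2 rad of upright, and its joint within 0.27 rad of the middle (clear of both stops), for 3 s (height (world z) of tipper above 0.008 m and angle between jar_foot's own z axis and vertical below 0.2 rad and value of joint jar_lean between -0.27 and 0.27 rad and distance of trunnion from where it was at the start of the episode below 0.25 m), for 3 s.
At the end, for the whole second after the job is handed in: The stand is let go, at rest and flat on the round plate (tilt below 0.05 rad, soles within 5 mm of the plate); the jar is within 0.2 rad of upright, its foot at least 6 mm down in the collar and within 12 mm of its axis, moving at most slowly (0.5 rad/s) in the collar's play (horizontal distance between jar_foot and collar below 0.012 m and z of jar_foot in the frame of collar below -0.006 m and angle between jar_foot's own z axis and vertical below 0.2 rad and angle between tipper's own z axis and vertical below 0.05 rad and height (world z) of tipper below 0.01 m and linear speed of tipper below 0.02 m/s and velocity of joint jar_lean between -0.5 and 0.5 rad/s); the robot touches nothing.
It fails at once if the jar is carried leaning: more than 0.35 rad from upright once the trunnions are 0.25 m or more from where they were (distance of trunnion from where it was at the start of the episode above 0.25 m and angle between jar_foot's own z axis and vertical above 0.35 rad).
It fails at once if the jar is tipped right over (0.9 rad) or swings hard against its stops (over 2 rad/s) (angle between jar_foot's own z axis and vertical above 0.9 rad or velocity of joint jar_lean above 2 rad/s or velocity of joint jar_lean below -2 rad/s).
It fails at once if the jar itself is touched by the robot (it is held by its stand alone) (contact force between jar and the fingers above 1 N or contact force between jar and the arm above 1 N).
It fails at once if the stand is slammed down on the filling place (over 60 N) (contact force between tipper and dock above 60 N).
It fails at once if a bystander is disturbed (moved more than 30 mm or tipped) (distance of any of dropper0, dropper1, dropper2, capdish, wrench, labelroll, beaker from where it was at the start of the episode above 0.03 m or angle between any of dropper0, dropper1, dropper2, beaker's own z axis and vertical above 0.5 rad).
It also fails if it takes over 72 s, if anything falls off the work surface, if the arm or the gripper's body presses on something with over 40 N, if the wrist force passes 120 N, or if a joint passes its speed limit or range.

## Working session

There is one attempt and no reset: what is moved stays moved. The work goes in short steps, Python scripts to look and compute and a tool call to move; the robot and the scene stay as the last step left them, time stands still between calls to the robot, and variables do not carry over. Pictures are saved under pics/ and viewed, at most 10 in all, crops included, and the job is handed in when it is done.

Besides the shell and the picture viewer there is one more tool, called after "Emit:" in YAML: its name, and indented under it one key for each argument. drive_tool: Moves the arm, as the interface text tells. Shifts and turns lie within -1 to 1; 1 stands for 0.03 m of shift or 1.5 rad of turn. Its arguments: {"type":"object","properties":{"increments":{"type":"array"}},"required":["increments"]}

```bash
mkdir -p pics
python3 - <<'E'
from plant import r, viewer
import cv2, numpy as np, pickle
print(r.observe())
d={}
for n in("side","top"):
    c=viewer.camera(n); d[n]=c; cv2.imwrite(f"pics/{n}0.png",c["pixels"]); print(n,c["camera_matrix"],c["origin"],c["rotation"])
pickle.dump(d,open("c0.pkl","wb"))
E
```

```text
{'t': 0.0, 'joint_positions': array([-1.29977493e+00,  1.16486518e-01,  1.44227899e+00,  8.34894300e-06,
        1.58399794e+00, -3.78032634e-02]), 'qvel': array([ 0.00116097, -0.00156316, -0.0001981 ,  0.00106753,  0.00055426,
        0.00094217]), 'tau': array([-5.38200256e-03, -7.21271753e+01, -6.22606015e+01,  7.76476110e-02,
        2.40743504e-02, -1.13593294e-04]), 'ee_pos': array([ 0.20509452, -0.64286717,  0.2178963 ]), 'eef_rot': array([-5.81908880e-04,  9.88101907e-01,  1.53799474e-01, -6.39624142e-05]), 'wrist_force': array([-0.29629588,  0.8158499 ,  0.28289258]), 'wrist_torque': array([-0.01469502,  0.03423197, -0.05593014]), 'grip_force': 0.0, 'opening': 0.09308624530089922}
side [[525.53251087   0.         284.54242092]
 [  0.         525.53251087 215.41415589]
 [  0.           0.           1.        ]] [0.42413815 1.13064645 1.14219523] [ 0.01154426 -0.03089056  0.90746259 -0.41883667]
top [[512.43143277   0.         269.97141215]
 [  0.         512.43143277 208.21419503]
 [  0.           0.           1.        ]] [3.94140549e-01 5.38916296e-04 1.56646824e+00] [ 0.01373093 -0.69973467  0.7140372  -0.01826853]
```

View pics/side0.png

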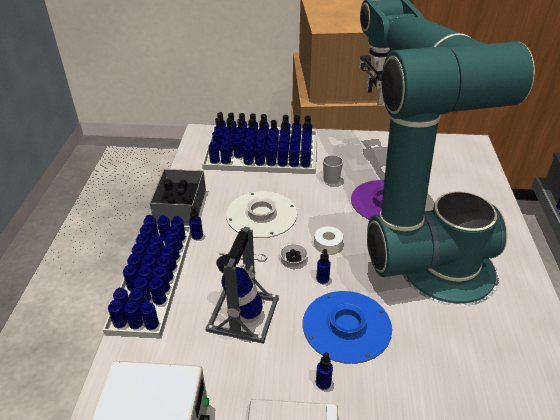

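View pics/top0.png

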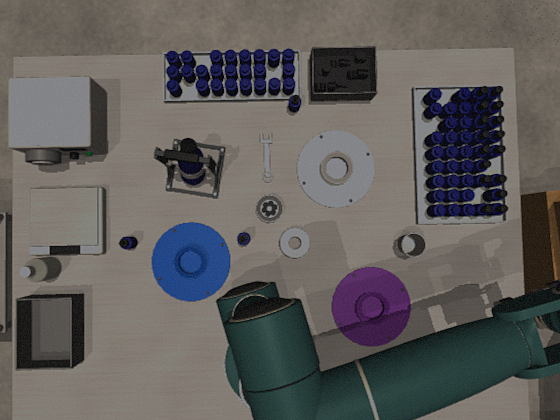

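Plate-shaped things in the top view: silver-white (336,168), blue (191,261) and purple (371,306). The silver one fits "aluminium". The tipper is at about (193,170), with the wrench, cap dish and label roll between it and the dock. I'll confirm this in one enlarged crop.

```bash
cat > h.py <<'E'
import numpy as np, cv2, pickle
from scipy.spatial.transform import Rotation as R
def q(w): return R.from_quat([w[1],w[2],w[3],w[0]])
def rot(c):
    a=np.array(c["rotation"]); return q(a).as_matrix() if a.size==4 else a
def px(c,u,v,z):
    d=rot(c)@np.linalg.inv(c["camera_matrix"])@[u,v,1]; o=np.array(c["origin"]); return o+d*(z-o[2])/d[2]
def proj(c,P):
    p=(np.atleast_2d(P)-c["origin"])@rot(c)@np.array(c["camera_matrix"]).T; return p[:,:2]/p[:,2:]
E
python3 - <<'E'
from h import *
d=pickle.load(open("c0.pkl","rb"))
t,s=d["top"]["pixels"],d["side"]["pixels"]
a=cv2.resize(t[130:205,145:245],(800//2,300),interpolation=2)
b=cv2.resize(t[125:215,290:390][:75],(400,300),interpolation=2)
c=cv2.resize(s[225:345,200:300],(400*1,480),interpolation=2)[:300]
c=cv2.resize(s[225:345,190:350],(400,300),interpolation=2)
e=cv2.resize(s[180:255,215:315],(400,300),interpolation=2)
cv2.imwrite("pics/crop1.png",np.vstack([np.hstack([a,b]),np.hstack([c,e])]))
c=d["top"]
for n,u,v,z in [("dock",336,168,.02),("tip",195,170,.1),("drop0",294,103,.1),("dr1",243,239,.1),("dr2",127,242,.1),("dish",269,208,.02),("roll",294,243,.03),("beak",410,243,.08),("wr",266,156,0)]: print(n,px(c,u,v,z).round(3))
E
```

```text
dock [ 0.582 -0.213  0.02 ]
tip [0.575 0.203 0.1  ]
drop0 [ 0.764 -0.085  0.1  ]
dr1 [0.374 0.069 0.1  ]
dr2 [0.372 0.4   0.1  ]
dish [ 0.465 -0.007  0.02 ]
roll [ 0.358 -0.08   0.03 ]
beak [ 0.352 -0.414  0.08 ]
wr [ 0.626 -0.001  0.   ]
```

View pics/crop1.png

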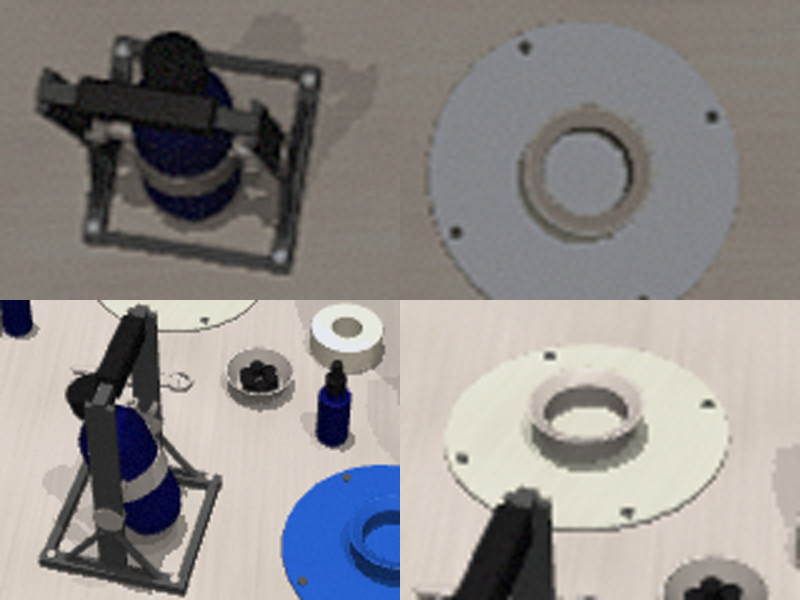

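The crop confirms it: the silver-white plate and collar (top 336,168) is the aluminium one, and the jar top leans up-image (world +x). The tipper's four base corner dots in the top view are (175.8,141.8), (222.3,149.8), (168,187) and (215.3,194.3).

Run:
```python
from h import *
from scipy.optimize import least_squares
d=pickle.load(open("c0.pkl","rb")); t,s=d["top"],d["side"]
W=[px(t,u,v,.014) for u,v in [(175.75,141.75),(222.25,149.75),(168,187),(215.25,194.25)]]
W=np.array(W);print(W.round(4)); print("c",W.mean(0))
dx=(W[0]+W[1]-W[2]-W[3])/2; dy=(W[0]+W[2]-W[1]-W[3])/2
print(np.linalg.norm(dx),np.linalg.norm(dy),np.arctan2(dx[1],dx[0]),np.arctan2(-dy[0],dy[1]))
print("grip top",px(t,181,156.25,.27),"corners",[px(t,145+u/4,130+v/4,.27).round(4) for u,v in[(78,82),(213,97),(210,127),(75,115)]])
# side corners
for u,v in[(190+45/2.5,225+558/2.5),(190+183/2.5,225+587/2.5),(190+215/2.5,225+482/2.5)]: print("side",px(s,u,v,.014).round(4))
# dock: collar mouth z .035 outer ellipse & plate edges
print("collar top",px(t,290+586/4,125+174/4,.035).round(4), "side",px(s,215+586/4,180+405/4,.035).round(4))
# plate by segmentation
for n,c,(x0,x1,y0,y1) in(("top",t,(285,388,120,215)),):
    g=c["pixels"][y0:y1,x0:x1].astype(int); 
    hsv=cv2.cvtColor(c["pixels"][y0:y1,x0:x1],cv2.COLOR_BGR2HSV)
    m=((hsv[...,1]<25)&(hsv[...,2]>95)).astype(np.uint8); cs,_=cv2.findContours(m,0,1); k=cv2.convexHull(max(cs,key=cv2.contourArea)); e=cv2.fitEllipse(k); print(e, px(t,e[0][0]+x0,e[0][1]+y0,.005))
```

```text
[[0.6728 0.2728 0.014 ]
 [0.6455 0.1316 0.014 ]
 [0.535  0.298  0.014 ]
 [0.5101 0.155  0.014 ]]
c [0.59086642 0.21434561 0.014     ]
0.13877935486027848 0.14444665324142014 -0.17592270745901042 -0.18163065147117555
grip top [0.589502   0.21502671 0.27      ] corners [array([0.605 , 0.2567, 0.27  ]), array([0.5938, 0.1712, 0.27  ]), array([0.5746, 0.1733, 0.27  ]), array([0.584 , 0.2589, 0.27  ])]
side [0.6204 0.601  0.014 ]
side [0.4981 0.6179 0.014 ]
side [0.4783 0.5209 0.014 ]
collar top [ 0.5729 -0.5133  0.035 ] side [0.2676 0.1061 0.035 ]
((57.43834686279297, 45.093082427978516), (78.71371459960938, 98.36547088623047), 66.44947052001953) [ 0.59254976 -0.23494241  0.005     ]
```

Run:
```python
from h import *
d=pickle.load(open("c0.pkl","rb")); t,s=d["top"],d["side"]
for u,v in[(190+45/2.5,225+258/2.5),(190+183/2.5,225+287/2.5),(190+215/2.5,225+182/2.5)]: print("side",px(s,u,v,.014).round(4))
print("collar top",px(t,290+186/4,125+174/4,.035).round(4), "side",px(s,215+186/4,180+105/4,.035).round(4))
im=t["pixels"][120:215,285:388]
print(px(t,290+28/4,125+172/4,.005),px(t,290+338/4,125+172/4,.005),px(t,290+185/4,125+20/4,.005))
im=cv2.resize(t["pixels"][125:212,293:380],(696,580),interpolation=cv2.INTER_CUBIC)
# overlay predicted circles
P=np.array([[np.cos(a),np.sin(a),0] for a in np.linspace(0,6.28,60)])
o=px(t,336.5,168.5,.035); print(o)
sc=np.array([696/87,580/87])
for rr,z in((.12,.005),(.05,.035)):
    p=(proj(t,P*rr+[o[0],o[1],z])+.5-[293,125])*sc
    cv2.polylines(im,[p.astype(np.int32)],True,(0,0,255),1)
cv2.imwrite("pics/dock.png",im)
from plant import r
o=r.observe(); print(q(o["eef_rot"]).as_matrix().round(3))
```

```text
side [0.677  0.2827 0.014 ]
side [0.528  0.3094 0.014 ]
side [0.506 0.166 0.014]
collar top [ 0.5788 -0.2123  0.035 ] side [ 0.5833 -0.2064  0.035 ]
[ 0.58633623 -0.09546685  0.005     ] [ 0.58167279 -0.33303776  0.005     ] [ 0.7012878  -0.21880926  0.005     ]
[ 0.57880474 -0.21228812  0.035     ]
[[ 0.953  0.304 -0.   ]
 [ 0.304 -0.953  0.001]
 [ 0.    -0.001 -1.   ]]
```

View pics/dock.png

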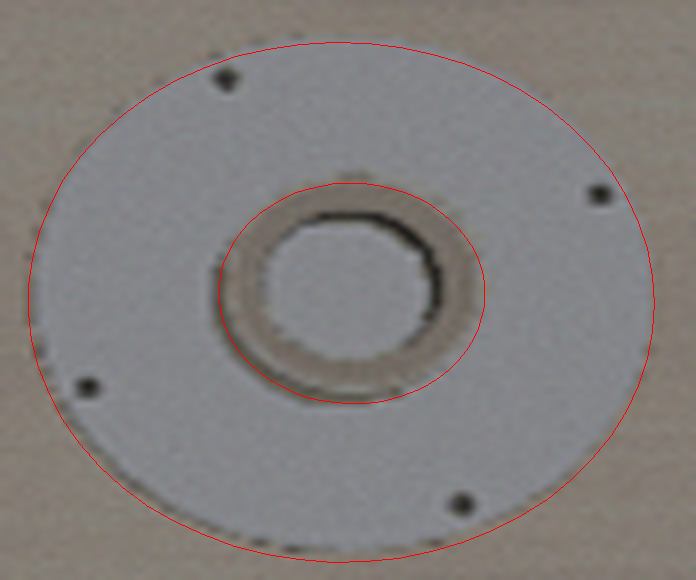

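The red overlay (my first estimate) sits about 0.7 px below the plate, so the dock is at about (0.580,-0.211). The tipper is at about (0.592,0.215) with yaw -0.18. I'll raise the arm and turn the tool so that its x lies along the carrying bar.

Emit:
drive_tool:
  increments:
    - [1,0,0,-0.4,0,0,-0.06]
    - [1,0,0,-0.4,0,0,-0.06]
    - [1,0,0,-0.4,0,0,-0.06]
    - [1,0,0,-0.4,0,0,-0.06]
    - [1,0,0,-0.4,0,0,-0.06]
    - [1,0,0,-0.4,0,0,-0.06]
    - [1,0,0,-0.4,0,0,-0.06]
    - [1,0,0,-0.4,0,0,-0.06]
    - [1,0,0,-0.4,0,0,-0.06]
    - [1,0,0,-0.4,0,0,-0.06]
    - [1,0,0,-0.4,0,0,-0.06]
    - [1,0,0,-0.4,0,0,-0.06]

```text
t: 1.1
ee_pos: [0.2051, -0.643, 0.3628]
eef_rot: [-0.0, 0.767, 0.642, 0.0]
wrist_force: [0.4, 0.5, 0.2]
opening: 0.0927
grip_force: 0.0
```

Emit:
drive_tool:
  increments:
    - [1,0.5,0.13,0,0,0,0]
    - [1,1,0.25,0,0,0,0]
    - [1,1,0.25,0,0,0,0]
    - [1,1,0.25,0,0,0,0]
    - [1,1,0.25,0,0,0,0]
    - [1,1,0.25,0,0,0,0]
    - [1,1,0.25,0,0,0,0]
    - [1,1,0.25,0,0,0,0]
    - [1,1,0.25,0,0,0,0]
    - [1,1,0.25,0,0,0,0]
    - [1,1,0.25,0,0,0,0]
    - [1,1,0.25,0,0,0,0]

```text
t: 2.1
ee_pos: [0.3528, -0.318, 0.3624]
eef_rot: [-0.0, 0.769, 0.64, 0.0]
wrist_force: [1.1, -1.1, 0.0]
opening: 0.0929
grip_force: 0.0
```

Emit:
drive_tool:
  increments:
    - [1,1,0.25,0,0,0,0]
    - [1,1,0.25,0,0,0,0]
    - [1,1,0.25,0,0,0,0]
    - [1,1,0.25,0,0,0,0]
    - [1,1,0.25,0,0,0,0]
    - [1,1,0.25,0,0,0,0]
    - [1,1,0.25,0,0,0,0]
    - [1,1,0.25,0,0,0,0]
    - [1,1,0.25,0,0,0,0]
    - [1,1,0.25,0,0,0,0]
    - [1,1,0.25,0,0,0,0]
    - [1,1,0.25,0,0,0,0]

```text
t: 3.1
ee_pos: [0.5065, 0.02, 0.3625]
eef_rot: [-0.0, 0.768, 0.64, -0.0]
wrist_force: [0.7, -0.5, 0.7]
opening: 0.0934
grip_force: 0.0
```

Emit:
drive_tool:
  increments:
    - [1,0.8,0.2,0,0,0,0]
    - [1,0.8,0.2,0,0,0,0]
    - [1,0.8,0.2,0,0,0,0]
    - [1,0.8,0.2,0,0,0,0]
    - [1,0.8,0.2,0,0,0,0]
    - [1,0.8,0.2,0,0,0,0]
    - [1,0.7,0.15,0,0,0,0]
    - [1,0.7,0.15,0,0,0,0]
    - [1,0.5,0.1,0,0,0,0]
    - [1,0.2,0.05,0,0,0,0]
    - [1,0,0,0,0,0,0]

```text
t: 4.02
ee_pos: [0.5926, 0.2137, 0.362]
eef_rot: [-0.0, 0.768, 0.64, -0.001]
wrist_force: [0.2, 0.1, -0.2]
opening: 0.093
grip_force: 0.0
```

Run:
```python
from plant import r, viewer
from h import *
o=r.observe(); print(o["ee_pos"],o["eef_rot"],np.round(o["joint_positions"],3))
c=viewer.camera("wrist"); cv2.imwrite("pics/w1.png",c["pixels"]); pickle.dump((c,o),open("w1.pkl","wb"))
print(c["camera_matrix"],c["origin"],rot(c).round(3))
T=q(o["eef_rot"]).as_matrix(); print("cam in tool",T.T@(np.array(c["origin"])-o["ee_pos"]),(T.T@rot(c)).round(3))
```

```text
[0.59255633 0.21369928 0.36197545] [-2.32020028e-04  7.68107933e-01  6.40320147e-01 -5.09078065e-04] [0.306 0.017 1.316 0.    1.81  0.487]
[[347.19314887   0.         278.3716323 ]
 [  0.         347.19314887 210.97420693]
 [  0.           0.           1.        ]] [0.60390228 0.27923745 0.52804445] [[ 0.984 -0.175 -0.043]
 [-0.18  -0.955 -0.237]
 [ 0.     0.241 -0.971]]
cam in tool [ 0.06642945 -0.00080236 -0.16610051] [[-0.    -0.971 -0.24 ]
 [ 1.    -0.001  0.001]
 [-0.001 -0.24   0.971]]
```

View pics/w1.png

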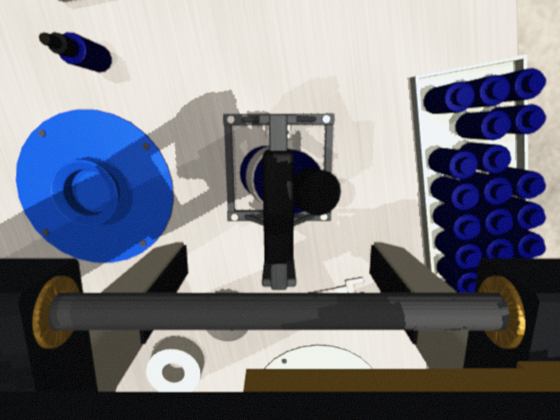

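Run:
```python
from h import *
c,o=pickle.load(open("w1.pkl","rb")); T=q(o["eef_rot"]).as_matrix()
for u,v,z in[(281,150,.27),(279,266,.27),(278,118,.27),(278,287,.27),(228,119,.014),(327,119,.014),(234,216,.014),(325,217,.014)]:
    print((T.T@(px(c,u,v,z)-o["ee_pos"])).round(4))
g=cv2.cvtColor(c["pixels"],6); print(g[230,250:310]); print(g[180:300:4,278])
```

```text
[0.0486 0.0014 0.092 ]
[-0.0427 -0.      0.092 ]
[ 0.0713 -0.0008  0.0919]
[-0.0609 -0.0009  0.092 ]
[ 0.0748 -0.0723  0.348 ]
[0.0747 0.0694 0.3479]
[-0.0688 -0.0682  0.3481]
[-0.0704  0.0712  0.3479]
[234 233 235 234 233 234 233 232 230 229 231 233 218 140  43   9   8   5
  15  11   9   9  12  11  12  10   8  11  16   9  14  10  13  13  12  17
  12  15  10  12  11   6  32 119 209 226 225 215 212 210 209 210 215 216
 215 213 212 215 213 217]
[ 13  19  18  20  17  17  11  19  15  11  15   5   9  12  14  19  15  20
  12  12  15  64  79  84  80  78  76  78 160  43]
```

The wrist view shows the block centred in the fingers and in line with them, about 3 mm off along the bar, with the cap at (320,192) on the +x side. Descending and gripping.

Emit:
drive_tool:
  increments:
    - [1,0.1,0,0.5,0,0,0]
    - [1,0,0,0.5,0,0,0]
    - [1,0,0,0.5,0,0,0]
    - [1,0,0,0.5,0,0,0]
    - [1,0,0,0.5,0,0,0]
    - [1,0,0,0.5,0,0,0]
    - [1,0,0,0.5,0,0,0]
    - [1,0,0,0.4,0,0,0]
    - [1,0,0,0.2,0,0,0]
    - [1,0,0,0.1,0,0,0]
    - [1,0,0,0,0,0,0]

```text
t: 4.98
ee_pos: [0.5929, 0.2159, 0.2362]
eef_rot: [-0.0, 0.768, 0.64, -0.0]
wrist_force: [-0.4, 0.2, 0.0]
opening: 0.0929
grip_force: 0.0
```

Emit:
drive_tool:
  increments:
    - [0,0,0,0,0,0,0]
    - [0,0,0,0,0,0,0]
    - [0,0,0,0,0,0,0]
    - [0,0,0,0,0,0,0]
    - [0,0,0,0,0,0,0]
    - [0,0,0,0,0,0,0]
    - [0,0,0,0,0,0,0]
    - [0,0,0,0,0,0,0]
    - [0,0,0,0,0,0,0]

```text
t: 5.73
ee_pos: [0.5929, 0.2159, 0.2367]
eef_rot: [0.0, 0.768, 0.64, -0.0]
wrist_force: [0.1, -0.9, 0.6]
opening: 0.0377
grip_force: 0.0
```

Run:
```python
from plant import r, viewer
from h import *
o=r.observe(); print(o["ee_pos"],o["eef_rot"],o["wrist_force"],o["opening"],o["grip_force"])
c=viewer.camera("wrist"); cv2.imwrite("pics/w2.png",c["pixels"]); pickle.dump((c,o),open("w2.pkl","wb"))
```

```text
[0.59289714 0.21591391 0.23666748] [ 2.89768044e-06  7.68447345e-01  6.39913024e-01 -4.81033989e-06] [ 0.05668055 -0.89479406  0.60320003] 0.037747070340738875 0.0
```

View pics/w2.png

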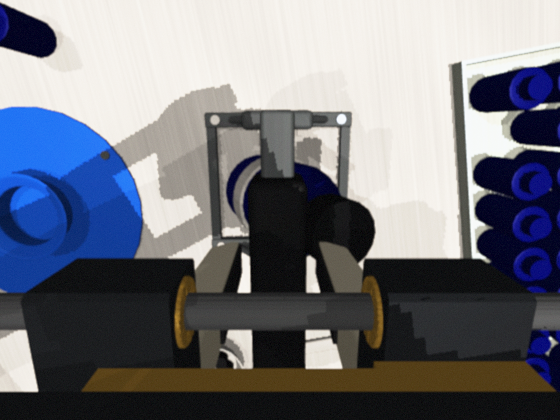

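Emit:
drive_tool:
  increments:
    - [0,0,0,0,0,0,0]
    - [0,0,0,0,0,0,0]
    - [0,0,0,0,0,0,0]
    - [0,0,0,0,0,0,0]
    - [0,0,0,0,0,0,0]
    - [0,0,0,0,0,0,0]
    - [0,0,0,0,0,0,0]
    - [0,0,0,0,0,0,0]

```text
t: 6.45
ee_pos: [0.5929, 0.216, 0.2366]
eef_rot: [-0.0, 0.768, 0.64, 0.0]
wrist_force: [-0.1, 1.1, -0.8]
opening: 0.0235
grip_force: 30.0
```

Emit:
drive_tool:
  increments:
    - [0,0,0,-0.1,0,0,0]
    - [0,0,0,-0.2,0,0,0]
    - [0,0,0,-0.4,0,0,0]
    - [0,0,0,-0.5,0,0,0]
    - [0,0,0,-0.5,0,0,0]
    - [0,0,0,-0.5,0,0,0]
    - [0,0,0,-0.5,0,0,0]
    - [0,0,0,-0.3,0,0,0]
    - [0,0,0,-0.2,0,0,0]
    - [0,0,0,-0.1,0,0,0]
    - [0,0,0,0,0,0,0]

```text
t: 7.37
ee_pos: [0.593, 0.216, 0.336]
eef_rot: [0.0, 0.768, 0.64, 0.0]
wrist_force: [-0.3, -0.1, -8.0]
opening: 0.0237
grip_force: 30.0
```

```bash
cat > m.py <<'E'
from plant import r, viewer
from h import *
import sys
def capmask(im):
    im=im.astype(int); return ((im.max(2)<60)&(im[...,0]-im[...,2]<22)).astype(np.uint8)
def model(c,o,j,TP):   # cap top circle in tool frame; TP = trunnion in tool frame; tool x=tipper y, tool y=tipper x, tool z=down
    T=q(o["eef_rot"]).as_matrix(); a=np.linspace(0,2*np.pi,90); out=[]
    for z in(.116,.098):
        p=np.c_[.0225*np.cos(a),.0225*np.sin(a),a*0+z]  # tipper axes x,y,z
        x=p[:,0]*np.cos(j)+p[:,2]*np.sin(j); zz=-p[:,0]*np.sin(j)+p[:,2]*np.cos(j)
        out.append(np.c_[p[:,1],x,-zz]+TP)
    return proj(c,np.vstack(out)@T.T+o["ee_pos"])
def run(name=None):
    o=r.observe(); c=viewer.camera("wrist")
    if name: cv2.imwrite(f"pics/{name}.png",c["pixels"])
    pickle.dump((c,o),open(f"w_{o['t']:.2f}.pkl","wb")); return c,o
E
python3 - <<'E'
from m import *
c,o=run("w3"); print(o["t"],o["ee_pos"],o["eef_rot"],o["wrist_force"],o["opening"],o["grip_force"])
m=capmask(c["pixels"])
for v in range(170,275,8): print(v,"".join(".#"[x] for x in m[v,200:400:3]))
for j in(.36,.1,0,-.1):
    P=model(c,o,j,np.array([0,0,.143])); print(j,P.min(0),P.max(0))
E
```

```text
7.3667 [0.59300687 0.2159687  0.33597823] [4.95035264e-05 7.68432604e-01 6.39930712e-01 1.20381823e-04] [-0.3283011  -0.14126686 -8.00141608] 0.02365800760276201 29.983824491500854
170 ....................##.............................................
178 ......#...........#################................................
186 .....##..........###################.........#.....................
194 .....##..........###################......####.....................
202 ....###..........####################################..............
210 ......#..........#######################################...........
218 ......#..........#########################################.........
226 .....##..........#########################################.........
234 .................##########################################........
242 .................###################...###################.........
250 .................###################.........############..........
258 .................####################.........#########............
266 ########........#####################........######################
274 ########........######################.......######################
0.36 [300.68208404 195.72901482] [377.91346375 272.50702146]
0.1 [259.40224572 197.66832573] [336.66346584 276.85976376]
0 [241.04973368 197.8494693 ] [317.86993864 277.23996626]
-0.1 [222.20408242 197.70350965] [299.3280097  276.87256313]
```

View pics/w3.png

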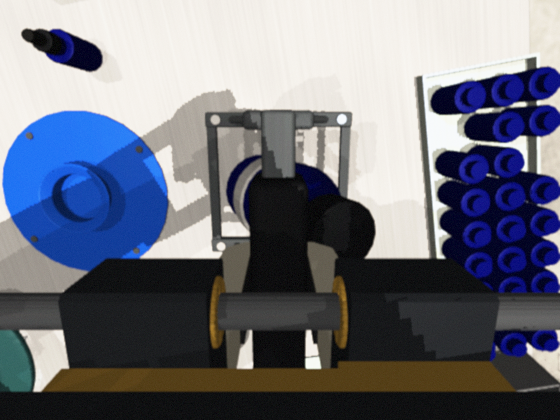

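The stand is lifted 0.1 m clear. The cap is visible at (342,230) with its right edge at about 375, close to the 378 that the model gives for +0.36, so the wrist camera measures the lean. Next I'll simulate the righting tilt.

```bash
cat > sim.py <<'E'
import numpy as np
I,b,K,mh=.0015,.024,.041,.00418
def sim(rows,j,w=0.,phi=0.,v0=0.):
    """rows: (dphi rad, dv-axis x shift m) per 1/12 s; j joint, w abs rate; linear within rows. prints state after each row"""
    n=50; dt=1/12/n; th=j+phi; v=v0; out=[]
    for dp,dx in rows:
        vt=dx*12; pr=dp*12
        for _ in range(n):
            a=(vt-v)/.03; v+=a*dt   # arm smoothing
            w+=(K*np.sin(th)-mh*a*np.cos(th)-b*(w-pr))/I*dt; phi+=pr*dt; th+=w*dt
            if th-phi>.36 : th=phi+.36; w=min(w,pr)
            if th-phi<-.36: th=phi-.36; w=max(w,pr)
        out.append((round(phi,3),round(th,3),round(th-phi,3)))
    return out,(th-phi,w,phi,v)
E
python3 - <<'E'
from sim import *
rows=[(-.045,0)]*12
o,s=sim(rows,.36); print(o[-4:])
o2,s2=sim([(.03,0)]*12,*s[:3]); print(o2)
E
```

```text
[(-0.405, np.float64(-0.046), np.float64(0.359)), (-0.45, np.float64(-0.097), np.float64(0.353)), (-0.495, np.float64(-0.154), np.float64(0.341)), (-0.54, np.float64(-0.219), np.float64(0.321))]
[(-0.51, np.float64(-0.258), np.float64(0.252)), (-0.48, np.float64(-0.273), np.float64(0.207)), (-0.45, np.float64(-0.284), np.float64(0.166)), (-0.42, np.float64(-0.294), np.float64(0.126)), (-0.39, np.float64(-0.305), np.float64(0.085)), (-0.36, np.float64(-0.317), np.float64(0.043)), (-0.33, np.float64(-0.331), np.float64(-0.001)), (-0.3, np.float64(-0.347), np.float64(-0.047)), (-0.27, np.float64(-0.365), np.float64(-0.095)), (-0.24, np.float64(-0.385), np.float64(-0.145)), (-0.21, np.float64(-0.408), np.float64(-0.198)), (-0.18, np.float64(-0.434), np.float64(-0.254))]
```

Run:
```python
from sim import *
import sim
for k in(.041,.034,.047):
    sim.K=k
    o,s=sim.sim([(-.045,0)]*11,.36); print(k,o[-1])
    o2,s2=sim.sim([(.015,0),(.03,0),(.03,0),(.03,0),(.045,0),(.045,0),(.045,0)],*s[:3]); print(o2)
```

```text
0.041 (-0.495, np.float64(-0.154), np.float64(0.341))
[(-0.48, np.float64(-0.191), np.float64(0.289)), (-0.45, np.float64(-0.203), np.float64(0.247)), (-0.42, np.float64(-0.205), np.float64(0.215)), (-0.39, np.float64(-0.205), np.float64(0.185)), (-0.345, np.float64(-0.197), np.float64(0.148)), (-0.3, np.float64(-0.182), np.float64(0.118)), (-0.255, np.float64(-0.164), np.float64(0.091))]
0.034 (-0.495, np.float64(-0.151), np.float64(0.344))
[(-0.48, np.float64(-0.184), np.float64(0.296)), (-0.45, np.float64(-0.191), np.float64(0.259)), (-0.42, np.float64(-0.187), np.float64(0.233)), (-0.39, np.float64(-0.18), np.float64(0.21)), (-0.345, np.float64(-0.164), np.float64(0.181)), (-0.3, np.float64(-0.141), np.float64(0.159)), (-0.255, np.float64(-0.114), np.float64(0.141))]
0.047 (-0.495, np.float64(-0.157), np.float64(0.338))
[(-0.48, np.float64(-0.198), np.float64(0.282)), (-0.45, np.float64(-0.214), np.float64(0.236)), (-0.42, np.float64(-0.222), np.float64(0.198)), (-0.39, np.float64(-0.228), np.float64(0.162)), (-0.345, np.float64(-0.228), np.float64(0.117)), (-0.3, np.float64(-0.222), np.float64(0.078)), (-0.255, np.float64(-0.214), np.float64(0.041))]
```

Emit:
drive_tool:
  increments:
    - [0,0,-0.215,0,-0.03,0,0]
    - [0,0,-0.215,0,-0.03,0,0]
    - [0,0,-0.215,0,-0.03,0,0]
    - [0,0,-0.215,0,-0.03,0,0]
    - [0,0,-0.215,0,-0.03,0,0]
    - [0,0,-0.215,0,-0.03,0,0]
    - [0,0,-0.215,0,-0.03,0,0]
    - [0,0,-0.215,0,-0.03,0,0]
    - [0,0,-0.215,0,-0.03,0,0]
    - [0,0,-0.215,0,-0.03,0,0]
    - [0,0,-0.215,0,-0.03,0,0]

```text
t: 8.33
ee_pos: [0.5247, 0.2283, 0.3186]
eef_rot: [0.188, 0.745, 0.621, 0.157]
wrist_force: [0.7, -0.4, -8.1]
opening: 0.0237
grip_force: 30.0
```

Emit:
drive_tool:
  increments:
    - [0,0,0.07,0,0.01,0,0]
    - [0,0,0.145,0,0.02,0,0]
    - [0,0,0.145,0,0.02,0,0]
    - [0,0,0.145,0,0.02,0,0]
    - [0,0,0.215,0,0.03,0,0]
    - [0,0,0.215,0,0.03,0,0]

```text
t: 8.83
ee_pos: [0.551, 0.2236, 0.331]
eef_rot: [0.113, 0.76, 0.633, 0.094]
wrist_force: [0.7, -0.5, -7.7]
opening: 0.024
grip_force: 30.0
```

```bash
cat >> m.py <<'E'
def lean(c,o,TP=np.array([0,0,.143])):
    m=capmask(c["pixels"])[222:243]
    R=[];L=[]
    for row in m:
        x=278
        while x<420 and row[x:x+2].any(): x+=1
        R.append(x-.5)
        x=278
        while x>140 and row[x-1:x+1].any(): x-=1
        L.append(x+.5)
    Rm,Lm=np.max(R),np.min(L)
    js=np.linspace(-.4,.4,161); P=[model(c,o,j,TP) for j in js]
    jr=np.interp(Rm,[p[:,0].max()-2 for p in P],js); jl=np.interp(Lm,[p[:,0].min()+2 for p in P],js)
    jr=jr if Rm>311 else np.nan; jl=jl if Lm<247 else np.nan
    T=q(o["eef_rot"]).as_matrix(); z=T[:,2]; ax=T[:,0]
    phi=np.arctan2(-T[:,2]@[.984,-.179,0],-T[2,2])
    tr=o["ee_pos"]+T@TP
    print(f"t {o['t']:.2f} R {Rm} L {Lm} jr {jr:.3f} jl {jl:.3f} phi {phi:.3f} theta {phi+np.nanmean([jr,jl]):.3f} trunnion {tr.round(3)} tcp {np.round(o['ee_pos'],4)} F {np.round(o['wrist_force'],1)}")
    return np.nanmean([jr,jl]),phi
E
python3 - <<'E'
from m import *
c,o=pickle.load(open("w_7.37.pkl","rb")); lean(c,o)
c,o=run("w4"); lean(c,o)
E
```

```text
t 7.37 R 374.5 L 220.5 jr 0.349 jl -0.121 phi -0.000 theta 0.114 trunnion [0.593 0.216 0.193] tcp [0.593 0.216 0.336] F [-0.3 -0.1 -8. ]
t 8.83 R 343.5 L 212.5 jr 0.151 jl -0.166 phi -0.295 theta -0.303 trunnion [0.592 0.216 0.194] tcp [0.551  0.2236 0.331 ] F [ 0.7 -0.5 -7.7]
```

View pics/w4.png

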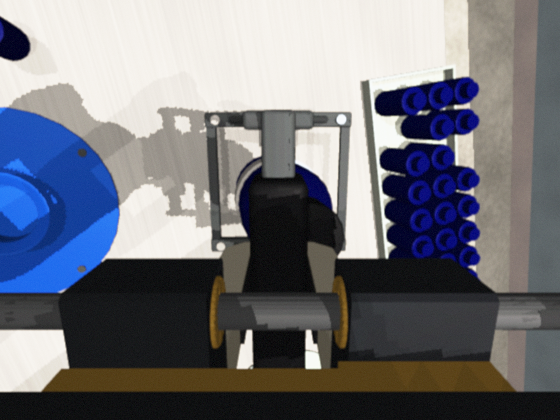

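```bash
sed -i 's/\[222:243\]/[216:235]/' m.py; sed -i 's/K,mh=.0015,.024,.041,.00418/K,mh=.0015,.024,.034,.0035/' sim.py
python3 - <<'E'
from m import *
for f in("w_7.37.pkl","w_8.83.pkl"):
    c,o=pickle.load(open(f,"rb")); lean(c,o)
import sim
o,s=sim.sim([(.0,0)]*1,.165,.1,-.295)
for rows in([.015]*5+[.03]*3+[.03]*3, [.0225]*4+[.03]*6,[.0225]*3+[.03]*4+[.045]*2+[.03]):
    o,s=sim.sim([(x,0) for x in rows],.152,-.1,-.295); print(o[3::2],s)
E
```

```text
t 7.37 R 374.5 L 246.5 jr 0.349 jl 0.018 phi -0.000 theta 0.183 trunnion [0.593 0.216 0.193] tcp [0.593 0.216 0.336] F [-0.3 -0.1 -8. ]
t 8.83 R 343.5 L 246.5 jr 0.151 jl 0.018 phi -0.295 theta -0.211 trunnion [0.592 0.216 0.194] tcp [0.551  0.2236 0.331 ] F [ 0.7 -0.5 -7.7]
[(-0.235, np.float64(-0.158), np.float64(0.077)), (-0.19, np.float64(-0.158), np.float64(0.032)), (-0.13, np.float64(-0.137), np.float64(-0.007)), (-0.07, np.float64(-0.109), np.float64(-0.039))] (np.float64(-0.05182418716968165), np.float64(0.21271165919098034), -0.03999999999999837, 0.0)
[(-0.205, np.float64(-0.13), np.float64(0.075)), (-0.145, np.float64(-0.105), np.float64(0.04)), (-0.085, np.float64(-0.068), np.float64(0.017)), (-0.025, np.float64(-0.023), np.float64(0.002))] (np.float64(0.001960534893508739), np.float64(0.3025559672146574), -0.024999999999999686, 0.0)
[(-0.197, np.float64(-0.126), np.float64(0.071)), (-0.138, np.float64(-0.096), np.float64(0.041)), (-0.063, np.float64(-0.051), np.float64(0.012)), (0.012, np.float64(0.02), np.float64(0.008))] (np.float64(0.007899039154592958), np.float64(0.3959539744741689), 0.012499999999999062, 0.0)
```

Emit:
drive_tool:
  increments:
    - [0,0,0.11,0,0.015,0,0]
    - [0,0,0.11,0,0.015,0,0]
    - [0,0,0.11,0,0.015,0,0]
    - [0,0,0.11,0,0.015,0,0]
    - [0,0,0.145,0,0.02,0,0]
    - [0,0,0.145,0,0.02,0,0]
    - [0,0,0.145,0,0.02,0,0]
    - [0,0,0.145,0,0.02,0,0]
    - [0,0,0.145,0,0.02,0,0]

```text
t: 9.63
ee_pos: [0.5849, 0.2174, 0.3382]
eef_rot: [0.022, 0.768, 0.64, 0.019]
wrist_force: [-0.4, -0.4, -8.2]
opening: 0.0238
grip_force: 30.0
```

```bash
sed -i 's/Lm<247/Lm<244/' m.py
python3 - <<'E'
from m import *
c,o=run(); lean(c,o)
m=capmask(c["pixels"])
for v in range(180,250,6): print(v,"".join(".#"[x] for x in m[v,210:350:2]))
E
```

```text
t 9.63 R 322.5 L 248.5 jr 0.034 jl nan phi -0.058 theta -0.024 trunnion [0.593 0.216 0.195] tcp [0.5849 0.2174 0.3382] F [-0.4 -0.4 -8.2]
180 .####............#....#########################.....#.................
186 ..###...............#############################.....................
192 ..#.#...............########################.####.....................
198 ....#........#......#############################........#............
204 ....................#############################.....................
210 ....................###############################...................
216 .#..................#################################.................
222 ..#.#...............###################################...............
228 ....................####################################..............
234 ................#...####################################..............
240 ..................#######################################.............
246 ....................#############################.....................
```

Run:
```python
import sim
for j in(.034,.044):
  for rows in([0]*9,[-.015]+[0]*7+[.015],[-.015,0,0,0,0,.015,.015,.015,0]):
    o,s=sim.sim([(x,0) for x in rows],j,.15,-.058); print(j,[tuple(map(float,x)) for x in o[2::3]],s[1])
```

```text
0.034 [(-0.058, -0.02, 0.038), (-0.058, -0.028, 0.03), (-0.058, -0.039, 0.019)] -0.05072027230526022
0.034 [(-0.073, -0.037, 0.036), (-0.073, -0.051, 0.022), (-0.058, -0.064, -0.006)] 0.04337001316977204
0.034 [(-0.073, -0.037, 0.036), (-0.058, -0.045, 0.013), (-0.028, -0.022, 0.006)] 0.008961024521246499
0.044 [(-0.058, -0.007, 0.051), (-0.058, -0.01, 0.048), (-0.058, -0.014, 0.044)] -0.018142013153619397
0.044 [(-0.073, -0.024, 0.049), (-0.073, -0.034, 0.039), (-0.058, -0.04, 0.018)] 0.07590124904968013
0.044 [(-0.073, -0.024, 0.049), (-0.058, -0.027, 0.031), (-0.028, 0.003, 0.031)] 0.04153784935723379
```

Emit:
drive_tool:
  increments:
    - [0,0,-0.07,0,-0.01,0,0]
    - [0,0,0,0,0,0,0]
    - [0,0,0,0,0,0,0]
    - [0,0,0,0,0,0,0]
    - [0,0,0,0,0,0,0]
    - [0,0,0,0,0,0,0]
    - [0,0,0,0,0,0,0]
    - [0,0,0.07,0,0.01,0,0]

```text
t: 10.35
ee_pos: [0.5841, 0.2176, 0.3384]
eef_rot: [0.023, 0.768, 0.64, 0.019]
wrist_force: [-1.2, 0.4, -7.6]
opening: 0.0237
grip_force: 30.0
```

Run:
```python
from m import *
c,o=run(); lean(c,o)
```

```text
t 10.35 R 320.5 L 244.5 jr 0.024 jl nan phi -0.060 theta -0.036 trunnion [0.593 0.216 0.196] tcp [0.5841 0.2176 0.3384] F [-1.2  0.4 -7.6]
```

Emit:
drive_tool:
  increments:
    - [0,0,0.07,0,0.01,0,0]
    - [0,0,0.07,0,0.01,0,0]
    - [0,0,0,0,0,0,0]
    - [0,0,0,0,0,0,0]
    - [0,0,0,0,0,0,0]
    - [0,0,0,0,0,0,0]
    - [0,0,0,0,0,0,0]
    - [0,0,0,0,0,0,0]
    - [0,0,0,0,0,0,0]
    - [0,0,0,0,0,0,0]

```text
t: 11.23
ee_pos: [0.5885, 0.2167, 0.3383]
eef_rot: [0.012, 0.768, 0.64, 0.01]
wrist_force: [-0.1, 0.2, -7.5]
opening: 0.0237
grip_force: 30.0
```

```bash
sed -i 's/Lm<244/Lm<246/;s/Rm>311/Rm>309/' m.py
python3 - <<'E'
from m import *
c,o=run(); lean(c,o)
E
```

```text
t 11.23 R 314.5 L 239.5 jr -0.007 jl -0.018 phi -0.030 theta -0.043 trunnion [0.593 0.216 0.195] tcp [0.5885 0.2167 0.3383] F [-0.1  0.2 -7.5]
```

Emit:
drive_tool:
  increments:
    - [0,0,0.145,0,0.02,0,0]
    - [0,0,0.145,0,0.02,0,0]
    - [0,0,0,0,0,0,0]
    - [0,0,0,0,0,0,0]
    - [0,0,0,0,0,0,0]
    - [0,0,0,0,0,0,0]
    - [0,0,0,0,0,0,0]
    - [0,0,0,0,0,0,0]
    - [0,0,0,0,0,0,0]
    - [0,0,0,0,0,0,0]

```text
t: 12.12
ee_pos: [0.597, 0.2152, 0.3385]
eef_rot: [-0.011, 0.768, 0.64, -0.009]
wrist_force: [0.1, 0.3, -7.7]
opening: 0.0241
grip_force: 30.0
```

Run:
```python
from m import *
c,o=run(); lean(c,o)
```

```text
t 12.12 R 317.5 L 239.5 jr 0.008 jl -0.018 phi 0.030 theta 0.025 trunnion [0.593 0.216 0.196] tcp [0.597  0.2152 0.3385] F [ 0.1  0.3 -7.7]
```

Emit:
drive_tool:
  increments:
    - [0,0,-0.145,0,-0.02,0,0]
    - [0,0,0,0,0,0,0]
    - [0,0,0,0,0,0,0]
    - [0,0,0,0,0,0,0]
    - [0,0,0,0,0,0,0]
    - [0,0,0,0,0,0,0]
    - [0,0,0,0,0,0,0]
    - [0,0,0,0,0,0,0]
    - [0,0,0,0,0,0,0]

```text
t: 12.92
ee_pos: [0.5929, 0.2159, 0.3384]
eef_rot: [-0.0, 0.768, 0.64, -0.0]
wrist_force: [-1.1, -0.1, -9.1]
opening: 0.0238
grip_force: 30.0
```

Run:
```python
from m import *
c,o=run(); lean(c,o)
```

```text
t 12.92 R 320.5 L 244.5 jr 0.024 jl 0.008 phi 0.000 theta 0.016 trunnion [0.593 0.216 0.195] tcp [0.5929 0.2159 0.3384] F [-1.1 -0.1 -9.1]
```

Balanced at upright for about four seconds. Carrying now, with small lean corrections on the way.

Emit:
drive_tool:
  increments:
    - [0,-0.1,-0.125,0,-0.02,0,0]
    - [0,-0.3,0.045,0,0,0,0]
    - [0,-0.5,0.075,0,0,0,0]
    - [0,-0.7,0.105,0,0,0,0]
    - [0,-0.8,0.12,0,0,0,0]
    - [0,-0.8,0.12,0,0,0,0]
    - [0,-0.8,0.12,0,0,0,0]
    - [0,-0.8,0.12,0,0,0,0]
    - [0,-0.6,0.09,0,0,0,0]
    - [0,-0.4,0.06,0,0,0,0]
    - [0,-0.2,0.03,0,0,0,0]

```text
t: 13.88
ee_pos: [0.5825, 0.0325, 0.3395]
eef_rot: [0.012, 0.769, 0.639, 0.009]
wrist_force: [-0.9, 1.0, -7.9]
opening: 0.024
grip_force: 30.0
```

Run:
```python
from m import *
c,o=run(); lean(c,o)
```

```text
t 13.88 R 318.5 L 240.5 jr 0.014 jl -0.013 phi -0.030 theta -0.029 trunnion [0.587 0.032 0.197] tcp [0.5825 0.0325 0.3395] F [-0.9  1.  -7.9]
```

Emit:
drive_tool:
  increments:
    - [0,-0.2,0.14,0,0.015,0,0]
    - [0,-0.5,0.19,0,0.015,0,0]
    - [0,-0.8,0.12,0,0,0,0]
    - [0,-1,0.15,0,0,0,0]
    - [0,-1,0.15,0,0,0,0]
    - [0,-1,0.15,0,0,0,0]
    - [0,-1,0.15,0,0,0,0]
    - [0,-0.9,0.14,0,0,0,0]
    - [0,-0.7,0.1,0,0,0,0]
    - [0,-0.5,0.08,0,0,0,0]
    - [0,-0.3,0.05,0,0,0,0]
    - [0,-0.1,0.02,0,0,0,0]

```text
t: 14.93
ee_pos: [0.582, -0.2098, 0.3386]
eef_rot: [-0.006, 0.769, 0.64, -0.005]
wrist_force: [0.4, 1.4, -8.6]
opening: 0.024
grip_force: 30.0
```

Run:
```python
from m import *
c,o=run("w9"); lean(c,o)
im=c["pixels"].copy(); T=q(o["eef_rot"]).as_matrix()
a=np.linspace(0,2*np.pi,90)
for rr,z in((.12,.005),(.05,.035)):
    P=np.c_[.580+rr*np.cos(a),-.211+rr*np.sin(a),a*0+z]; cv2.polylines(im,[proj(c,P).round().astype(np.int32)],True,(0,0,255),1)
cv2.imwrite("pics/w9o.png",cv2.resize(im[90:300,100:460],(800,467),interpolation=2))
```

```text
t 14.93 R 323.5 L 247.5 jr 0.040 jl nan phi 0.016 theta 0.056 trunnion [ 0.58  -0.209  0.196] tcp [ 0.582  -0.2098  0.3386] F [ 0.4  1.4 -8.6]
```

View pics/w9o.png

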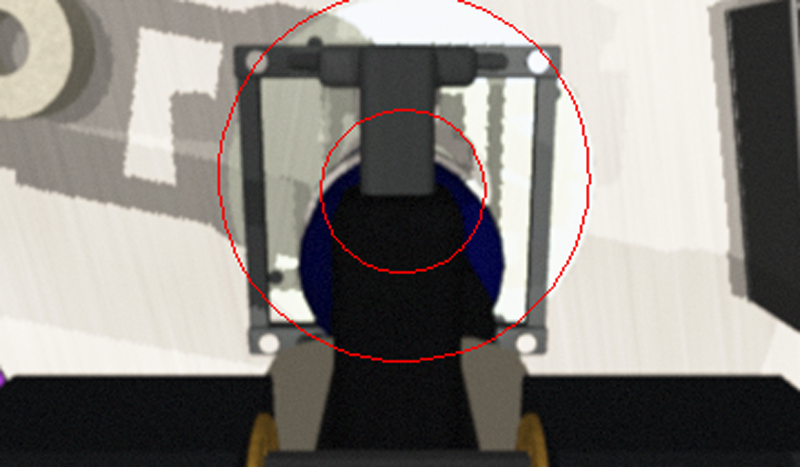

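Run:
```python
from h import *
d=pickle.load(open("c0.pkl","rb")); t=d["top"]
H=[px(t,293+u/8-.5,125+v/(580/87)-.5,.005) for u,v in[(226,79),(599,194),(88,387),(461,504)]]
for h in H: print("top",h.round(4))
H=np.array(H); print(H.mean(0), np.linalg.norm(H-H.mean(0),axis=1))
import glob
c,o=pickle.load(open("w_14.93.pkl","rb"))
for u,v in[(315,42),(275,277)]: print("wrist",px(c,100+u*360/800-.5,90+v*210/467-.5,.005).round(4))
c,o=pickle.load(open("w_13.88.pkl","rb"))
print(proj(c,H).round(1))
im=c["pixels"][230:420];
```

```text
top [ 0.6825 -0.1707  0.005 ]
top [ 0.6265 -0.3125  0.005 ]
top [ 0.5413 -0.1143  0.005 ]
top [ 0.4846 -0.2556  0.005 ]
[ 0.58372992 -0.2132542   0.005     ] [0.10760842 0.10802872 0.10765652 0.10774134]
wrist [ 0.5421 -0.1121  0.005 ]
wrist [ 0.4844 -0.2551  0.005 ]
[[357.9 286.2]
 [335.8 368.1]
 [263.3 270.1]
 [246.2 354.4]]
```

Run:
```python
import sim
for j in(.04,.05):
  for rows in([-.036]*3+[0]*5,[-.036]*3+[0]*3+[.015]*3,[-.03]*3+[0]*6):
    o,s=sim.sim([(x,0) for x in rows],j+.004,.09,.016); print(j,[tuple(map(float,x)) for x in o[2::2]],s[1])
```

```text
0.04 [(-0.092, -0.005, 0.087), (-0.092, -0.031, 0.061), (-0.092, -0.04, 0.052)] -0.05909698542271145
0.04 [(-0.092, -0.005, 0.087), (-0.092, -0.031, 0.061), (-0.077, -0.033, 0.044), (-0.047, -0.013, 0.034)] 0.14738017794621436
0.04 [(-0.074, 0.01, 0.084), (-0.074, -0.009, 0.065), (-0.074, -0.012, 0.062), (-0.074, -0.015, 0.059)] -0.019431032643794578
0.05 [(-0.092, 0.008, 0.1), (-0.092, -0.015, 0.077), (-0.092, -0.02, 0.072)] -0.029904412243797605
0.05 [(-0.092, 0.008, 0.1), (-0.092, -0.015, 0.077), (-0.077, -0.013, 0.064), (-0.047, 0.012, 0.059)] 0.17995561620429212
0.05 [(-0.074, 0.022, 0.096), (-0.074, 0.007, 0.081), (-0.074, 0.008, 0.082), (-0.074, 0.01, 0.084)] 0.0131476928462676
```

Hole centres from the top view agree with the wrist view: the dock centre is (0.584,-0.212). I'm correcting the lean and the position and starting to lower.

Emit:
drive_tool:
  increments:
    - [0,0,-0.17,0,-0.024,0,0]
    - [0,0,-0.17,0,-0.024,0,0]
    - [0,0,-0.17,0.1,-0.024,0,0]
    - [0,0,-0.145,0.2,-0.02,0,0]
    - [0,-0.03,0.05,0.3,0,0,0]
    - [0,-0.03,0.05,0.3,0,0,0]
    - [0,-0.02,0.05,0.3,0,0,0]
    - [0,0,0,0.2,0,0,0]
    - [0,0,0,0.1,0,0,0]

```text
t: 15.73
ee_pos: [0.5717, -0.2094, 0.2921]
eef_rot: [0.046, 0.767, 0.639, 0.039]
wrist_force: [0.3, -0.1, -8.3]
opening: 0.0239
grip_force: 30.0
```

Run:
```python
from m import *
c,o=run(); lean(c,o)
```

```text
t 15.73 R 318.5 L 242.5 jr 0.014 jl -0.003 phi -0.120 theta -0.115 trunnion [ 0.589 -0.212  0.15 ] tcp [ 0.5717 -0.2094  0.2921] F [ 0.3 -0.1 -8.3]
```

Emit:
drive_tool:
  increments:
    - [0,0,0.18,0,0.025,0,0]
    - [0,0,0.18,0,0.025,0,0]
    - [0,0,0.18,0,0.025,0,0]
    - [0,-0.01,0.14,0,0.025,0,0]
    - [0,-0.01,-0.05,0,0,0,0]
    - [0,-0.01,-0.05,0,0,0,0]
    - [0,0,-0.03,0,0,0,0]

```text
t: 16.37
ee_pos: [0.5873, -0.2135, 0.2957]
eef_rot: [-0.01, 0.768, 0.64, -0.008]
wrist_force: [0.4, -0.3, -7.0]
opening: 0.0235
grip_force: 30.0
```

Run:
```python
from m import *
c,o=run(); lean(c,o)
```

```text
t 16.37 R 308.5 L 229.5 jr nan jl -0.071 phi 0.026 theta -0.045 trunnion [ 0.584 -0.213  0.153] tcp [ 0.5873 -0.2135  0.2957] F [ 0.4 -0.3 -7. ]
```

```bash
sed -i 's/.034,.0035/.041,.0042/' sim.py
python3 - <<'E'
import sim
print(sim.sim([(x,0) for x in [-.036]*3+[-.03]+[0]*5],.044,.09,.016)[0][-1])
print(sim.sim([(x,0) for x in [.0375]*4+[0]*3],.0,-.18,-.12)[0][-1])
for rows in([.03]*3+[0]*5,[.03]*3+[.0]*4+[-.03]*2,[.03]*3+[0.015]+[0]*3+[-.03]*2):
  for j in(-.07,-.06):
    o,s=sim.sim([(x,0) for x in rows],j-.004,-.05,.026); print(j,[tuple(map(float,x)) for x in o[2::2]],s[1])
E
```

```text
(-0.122, np.float64(-0.101), np.float64(0.021))
(0.03, np.float64(-0.053), np.float64(-0.083))
-0.07 [(0.116, 0.007, -0.109), (0.116, 0.03, -0.086), (0.116, 0.039, -0.077)] 0.06995349663617459
-0.06 [(0.116, 0.02, -0.096), (0.116, 0.047, -0.069), (0.116, 0.062, -0.054)] 0.11037654386268429
-0.07 [(0.116, 0.007, -0.109), (0.116, 0.03, -0.086), (0.116, 0.039, -0.077), (0.056, 0.009, -0.047)] -0.29640983498528767
-0.06 [(0.116, 0.02, -0.096), (0.116, 0.047, -0.069), (0.116, 0.062, -0.054), (0.056, 0.039, -0.017)] -0.2503526396346543
-0.07 [(0.116, 0.007, -0.109), (0.131, 0.043, -0.088), (0.131, 0.059, -0.072), (0.071, 0.035, -0.036)] -0.25629370040248395
-0.06 [(0.116, 0.02, -0.096), (0.131, 0.061, -0.07), (0.131, 0.082, -0.049), (0.071, 0.065, -0.006)] -0.2103056990750666
```

Emit:
drive_tool:
  increments:
    - [0,0,0.145,0,0.02,0,0]
    - [0,0,0.145,0,0.02,0,0]
    - [0,0,0.145,0,0.02,0,0]
    - [0,0,0.07,0,0.01,0,0]
    - [0,0,0,0,0,0,0]
    - [0,0,0,0,0,0,0]
    - [0,0,0,0,0,0,0]

```text
t: 17.0
ee_pos: [0.602, -0.2162, 0.295]
eef_rot: [-0.05, 0.767, 0.639, -0.042]
wrist_force: [-0.5, 0.1, -8.5]
opening: 0.0233
grip_force: 30.0
```

Run:
```python
from m import *
import sim
c,o=run(); j,p=lean(c,o)
for jj in(j-.01,j+.01):
  for rows in([0]*3+[-.03]*4+[0]*2,[-.03]*4+[0]*3,[-.03]*3+[0]*4):
    s=sim.sim([(0,0)],jj,.1,p)[1]
    o2,s=sim.sim([(x,0) for x in rows],jj+.05*1.7*(jj+p),.1,p); print(round(jj,3),[tuple(map(float,x)) for x in o2[2::2]])
```

```text
t 17.00 R 307.5 L 227.5 jr nan jl -0.082 phi 0.131 theta 0.049 trunnion [ 0.584 -0.213  0.153] tcp [ 0.602  -0.2162  0.295 ] F [-0.5  0.1 -8.5]
-0.092 [(0.131, 0.065, -0.066), (0.071, 0.042, -0.028), (0.011, -0.006, -0.017), (0.011, -0.029, -0.04)]
-0.092 [(0.041, -0.011, -0.052), (0.011, -0.063, -0.073), (0.011, -0.086, -0.097)]
-0.092 [(0.041, -0.011, -0.052), (0.041, -0.035, -0.076), (0.041, -0.046, -0.087)]
-0.072 [(0.131, 0.094, -0.036), (0.071, 0.081, 0.01), (0.011, 0.043, 0.032), (0.011, 0.035, 0.024)]
-0.072 [(0.041, 0.018, -0.022), (0.011, -0.024, -0.035), (0.011, -0.036, -0.047)]
-0.072 [(0.041, 0.018, -0.022), (0.041, 0.003, -0.037), (0.041, 0.003, -0.037)]
```

Emit:
drive_tool:
  increments:
    - [0,0,0,0,0,0,0]
    - [0,0,0,0,0,0,0]
    - [0,0,0,0,0,0,0]
    - [0,0,-0.145,0,-0.02,0,0]
    - [0,0,-0.145,0,-0.02,0,0]
    - [0,0,-0.145,0,-0.02,0,0]
    - [0,0,-0.07,0,-0.01,0,0]
    - [0,0,0,0,0,0,0]

```text
t: 17.72
ee_pos: [0.5868, -0.2134, 0.2967]
eef_rot: [-0.01, 0.768, 0.64, -0.008]
wrist_force: [-0.0, 0.3, -7.4]
opening: 0.0239
grip_force: 30.0
```

Run:
```python
from m import *
c,o=run(); lean(c,o)
```

```text
t 17.72 R 319.5 L 244.5 jr 0.019 jl 0.007 phi 0.026 theta 0.039 trunnion [ 0.583 -0.213  0.154] tcp [ 0.5868 -0.2134  0.2967] F [-0.   0.3 -7.4]
```

Emit:
drive_tool:
  increments:
    - [0,0,-0.11,0.1,-0.015,0,0]
    - [0,0,-0.11,0.2,-0.015,0,0]
    - [0,0.03,0.03,0.3,0,0,0]
    - [0,0,0,0.3,0,0,0]
    - [0,0,0,0.2,0,0,0]
    - [0,0,0,0.1,0,0,0]

```text
t: 18.27
ee_pos: [0.5824, -0.2115, 0.2583]
eef_rot: [0.006, 0.768, 0.64, 0.005]
wrist_force: [-0.2, -0.8, -8.0]
opening: 0.0235
grip_force: 30.0
```

Run:
```python
from m import *
c,o=run(); lean(c,o)
```

```text
t 18.27 R 323.5 L 248.5 jr 0.040 jl nan phi -0.015 theta 0.025 trunnion [ 0.585 -0.212  0.115] tcp [ 0.5824 -0.2115  0.2583] F [-0.2 -0.8 -8. ]
```

Emit:
drive_tool:
  increments:
    - [0,0,-0.18,0,-0.025,0,0]
    - [0,0,-0.18,0,-0.025,0,0]
    - [0,0,-0.07,0,-0.01,0,0]
    - [0,0,0,0,0,0,0]
    - [0,0,0,0,0,0,0]
    - [0,0,0,0,0,0,0]
    - [0,0,0,0,0,0,0]

```text
t: 18.9
ee_pos: [0.5701, -0.2094, 0.2595]
eef_rot: [0.041, 0.767, 0.639, 0.034]
wrist_force: [0.4, -0.2, -7.5]
opening: 0.0237
grip_force: 30.0
```

Run:
```python
from m import *
import sim
c,o=run(); j,p=lean(c,o)
for jj in(j-.005,j+.008):
  for rows in([.0175]*6+[0]*3,[0]*2+[.03]*3+[.015]+[0]*3):
    print([tuple(map(float,x)) for x in sim.sim([(x,0) for x in rows],jj+.08*(jj+p),-.08,p)[0][2::2]])
```

```text
t 18.90 R 320.5 L 244.5 jr 0.024 jl 0.007 phi -0.107 theta -0.091 trunnion [ 0.585 -0.212  0.117] tcp [ 0.5701 -0.2094  0.2595] F [ 0.4 -0.2 -7.5]
[(-0.055, -0.103, -0.049), (-0.02, -0.098, -0.078), (-0.002, -0.098, -0.096), (-0.002, -0.124, -0.122)]
[(-0.077, -0.134, -0.056), (-0.017, -0.115, -0.098), (-0.002, -0.115, -0.113), (-0.002, -0.146, -0.144)]
[(-0.055, -0.084, -0.03), (-0.02, -0.073, -0.053), (-0.002, -0.066, -0.064), (-0.002, -0.083, -0.081)]
[(-0.077, -0.115, -0.037), (-0.017, -0.091, -0.073), (-0.002, -0.083, -0.081), (-0.002, -0.105, -0.103)]
```

Emit:
drive_tool:
  increments:
    - [0,0,0.26,0.05,0.036,0,0]
    - [0,0,0.26,0.15,0.035,0,0]
    - [0,0,0,0.15,0,0,0]
    - [0,0,0,0.13,0,0,0]
    - [0,0,0,0.08,0,0,0]
    - [0,0,0,0.03,0,0,0]

```text
t: 19.45
ee_pos: [0.585, -0.2121, 0.2427]
eef_rot: [0.001, 0.768, 0.64, 0.001]
wrist_force: [-0.5, 0.4, -8.4]
opening: 0.0239
grip_force: 30.0
```

Run:
```python
from m import *
c,o=run(); lean(c,o)
```

```text
t 19.45 R 311.5 L 236.5 jr -0.022 jl -0.034 phi -0.002 theta -0.030 trunnion [ 0.585 -0.212  0.1  ] tcp [ 0.585  -0.2121  0.2427] F [-0.5  0.4 -8.4]
```

Emit:
drive_tool:
  increments:
    - [0,0,0,0.02,0,0,0]
    - [0,0,0,0.02,0,0,0]
    - [0,0,0,0.01,0,0,0]
    - [0,0,0,0,0,0,0]
    - [0,0,0,0,0,0,0]

```text
t: 19.92
ee_pos: [0.5855, -0.2122, 0.2422]
eef_rot: [0.001, 0.768, 0.64, 0.001]
wrist_force: [1.5, 0.9, -4.3]
opening: 0.0238
grip_force: 30.0
```

Run:
```python
from m import *
c,o=run(); lean(c,o)
```

```text
t 19.92 R 308.5 L 233.5 jr nan jl -0.050 phi -0.002 theta -0.052 trunnion [ 0.586 -0.212  0.099] tcp [ 0.5855 -0.2122  0.2422] F [ 1.5  0.9 -4.3]
```

Contact: the wrist load fell from 8.4 to 4.3 N and the jar rests in the collar's play at -0.05. A little lower, then release and retreat.

Emit:
drive_tool:
  increments:
    - [0,0,0,0.015,0,0,0]
    - [0,0,0,0.015,0,0,0]
    - [0,0,0,0,0,0,0]
    - [0,0,0,0,0,0,0]

```text
t: 20.3
ee_pos: [0.5858, -0.2121, 0.2421]
eef_rot: [0.001, 0.768, 0.64, 0.001]
wrist_force: [2.0, 4.1, 5.3]
opening: 0.0239
grip_force: 30.0
```

Emit:
drive_tool:
  increments:
    - [0.3,0,0,0,0,0,0]
    - [0.5,0,0,0,0,0,0]
    - [0.8,0,0,0,0,0,0]
    - [1,0,0,0,0,0,0]
    - [1,0,0,0,0,0,0]
    - [1,0,0,0,0,0,0]
    - [1,0,0,0,0,0,0]
    - [1,0,0,0,0,0,0]
    - [1,0,0,0,0,0,0]
    - [1,0,0,0,0,0,0]
    - [1,0,0,0,0,0,0]
    - [1,0,0,0,0,0,0]

```text
t: 21.3
ee_pos: [0.5854, -0.2122, 0.2408]
eef_rot: [0.001, 0.768, 0.64, 0.0]
wrist_force: [0.8, -0.0, 0.7]
opening: 0.0917
grip_force: 0.0
```

Emit:
drive_tool:
  increments:
    - [1,0,0,-0.1,0,0,0]
    - [1,0,0,-0.3,0,0,0]
    - [1,0,0,-0.5,0,0,0]
    - [1,0,0,-0.5,0,0,0]
    - [1,0,0,-0.5,0,0,0]
    - [1,0,0,-0.5,0,0,0]
    - [1,0,0,-0.5,0,0,0]
    - [1,0,0,-0.4,0,0,0]
    - [1,0,0,-0.2,0,0,0]
    - [1,0,0,0,0,0,0]

```text
t: 22.13
ee_pos: [0.5855, -0.2123, 0.3477]
eef_rot: [0.002, 0.768, 0.64, 0.001]
wrist_force: [-0.8, -1.0, 1.2]
opening: 0.093
grip_force: 0.0
```

Run:
```python
from m import *
c,o=run(); s=viewer.camera("side")
print(o["ee_pos"],o["wrist_force"])
a=cv2.resize(c["pixels"][60:330,100:460],(400,300)); b=cv2.resize(s["pixels"][100:250,180:380],(400,300),interpolation=2)
cv2.imwrite("pics/end.png",np.hstack([a,b]))
```

```text
[ 0.58554191 -0.21228472  0.34773424] [-0.82587488 -0.97133166  1.16538648]
```

View pics/end.png

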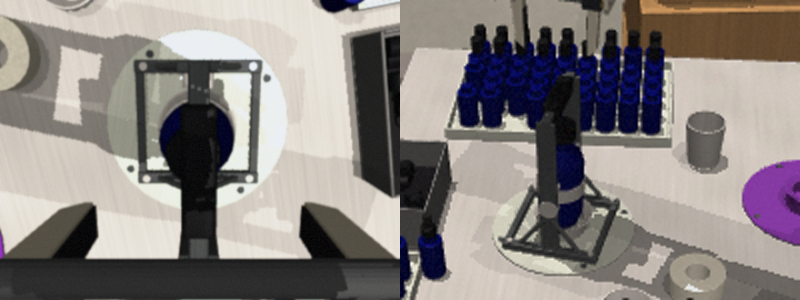

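The stand sits flat and centred on the plate with the jar upright in the collar. The fingers are open and clear, and the bystanders seen in these crops are undisturbed. Handing in.

```bash
python3 -c "
from plant import close_job
print(close_job())"
```

```text
the job is handed in; nothing more can be done
None
```

Job handed in at about 22 s: I righted the jar, balanced it off both stops for about four seconds and carried it across upright, and the stand is now flat on the aluminium plate with the jar's foot in the collar and the gripper clear. I have no verdict back from the judging.

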